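Start the ring under the saucepan

TASK

Switch the hob on by pressing its large key with the fingertips, let it come up again, then press the one small key that belongs to the ring the lidded, long-handled saucepan stands on (the four small keys are laid out like the four rings). Press each gently, right down for a moment, press no other key, leave the pans and everything else where they stand without lifting anything, and finish with the hand raised clear, a good hand's breadth above the keys.

Things in the scene. Friction and masses are not known exactly. Their poses are not given: they have to be found in the camera images.
- hob: black glass hob, 420 x 580 x 40 mm, fixed. Origin: centre of its underside; x points to its far edge, y to its left (near, far, left, right as seen from the robot). A panel 155 mm wide along its right-hand side carries five round metal keys: one large, four small in a two-by-two block 48 mm apart. The four rings left of it lie in the same two-by-two arrangement as the small keys
- saucepan: tall lidded steel saucepan with one long handle, 154 mm across, body 118 mm high with a lid loop up to 137 mm; it stands on one of the four rings, about centred (within 10 mm). Origin: centre of its underside; the handle points along its x, reaching 242 mm from the centre at about 90 to 132 mm above the glass, so it may overhang another ring
- ring_near_left (a point): centre of the near left ring, on the glass; rings are 176 mm across
- ring_near_right (a point): centre of the near right ring, on the glass; rings are 176 mm across
- ring_far_left (a point): centre of the far left ring, on the glass; rings are 176 mm across
- ring_far_right (a point): centre of the far right ring, on the glass; rings are 176 mm across
- key_near_left_top (a point): centre of the top of the small key of the near left ring, at the near left corner of the block of four; metal cap 20 mm across. Released it stands 24 mm above the glass and 12 mm above the rim of its fixed black collar; it moves straight down with the key when pressed
- key_near_left (a joint): how far the near left key is pressed: 0 released, 0.008 m fully down; it starts to move at about 1.5 N, 5 N takes it fully down to a hard stop, and it springs back by itself. It counts as pressed beyond 0.004 m
- key_near_right_top (a point): centre of the top of the small key of the near right ring, at the near right corner of the block of four; metal cap 20 mm across. Released it stands 24 mm above the glass and 12 mm above the rim of its fixed black collar; it moves straight down with the key when pressed
- key_near_right (a joint): how far the near right key is pressed: 0 released, 0.008 m fully down; it starts to move at about 1.5 N, 5 N takes it fully down to a hard stop, and it springs back by itself. It counts as pressed beyond 0.004 m
- key_far_left_top (a point): centre of the top of the small key of the far left ring, at the far left corner of the block of four; metal cap 20 mm across. Released it stands 24 mm above the glass and 12 mm above the rim of its fixed black collar; it moves straight down with the key when pressed
- key_far_left (a joint): how far the far left key is pressed: 0 released, 0.008 m fully down; it starts to move at about 1.5 N, 5 N takes it fully down to a hard stop, and it springs back by itself. It counts as pressed beyond 0.004 m
- key_far_right_top (a point): centre of the top of the small key of the far right ring, at the far right corner of the block of four; metal cap 20 mm across. Released it stands 24 mm above the glass and 12 mm above the rim of its fixed black collar; it moves straight down with the key when pressed
- key_far_right (a joint): how far the far right key is pressed: 0 released, 0.008 m fully down; it starts to move at about 1.5 N, 5 N takes it fully down to a hard stop, and it springs back by itself. It counts as pressed beyond 0.004 m
- key_power_top (a point): centre of the top of the large on/off key, beyond the small keys; metal cap 36 mm across. Released it stands 24 mm above the glass and 12 mm above the rim of its fixed black collar; it moves straight down with the key when pressed
- key_power (a joint): how far the large on/off key is pressed: 0 released, 0.008 m fully down; it starts to move at about 1.5 N, 5 N takes it fully down to a hard stop, and it springs back by itself. It counts as pressed beyond 0.004 m
- shallow_pan: shallow dark open pan with two small loop handles, 160 mm across, 45 mm high; loose, to be left alone. Origin: centre of its underside
- oven_dish: open round white ceramic dish, 130 mm across, 65 mm high; loose, to be left alone. Origin: centre of its underside
- loose_lid: flat steel lid lying on its own, 144 mm across, knob up to 39 mm; loose, to be left alone. Origin: centre of its underside
- timer: round white kitchen timer lying on the key panel, nearer than the keys, 60 mm across, 38 mm high; loose, to be left alone. Origin: centre of its underside
- pinch_bowl: small white bowl standing on the counter just right of the hob, 64 mm across, 30 mm high; loose, to be left alone. Origin: centre of its underside
- mill: dark wooden pepper mill on the counter, 54 mm across, 142 mm high; loose, to be left alone. Origin: centre of its underside

How it is judged:
By the outcome, as a careful person would: the job done as asked, in the order asked, and still so for the second after the job is handed in, with the robot touching nothing.
It also fails if it takes over 38 s, if anything falls off the work surface, if the arm or the gripper's body presses on something with over 40 N, if the wrist force passes 120 N, or if a joint passes its speed limit or range.

ROBOT

A 6-joint arm with a two-finger parallel gripper is mounted at the origin on the work surface. World frame = base frame: x ahead of the robot, y to its left, z up, the work surface at z = 0. Lengths are in mm, angles in rad, forces in N, time in s.
With the tool pointing down it reaches from about 300 to 825 mm from the base axis. Payload 5.4 kg.
Tool frame: the origin (TCP) lies between the finger pads, 19 mm behind the fingertips; this is the grasp point; z points along the fingers, y is the line along which they close (so a half turn about z gives the same grasp; the last joint's range is limited). The gripper opens to 92 mm and grips with 3 to 60 N. Pads are 20 mm wide; open, the fingers measure 128 mm over their backs; the gripper's body (75 mm by 189 mm) begins 69 mm behind the grasp point.
Start: joints at [0.945, 0.158, 1.597, -0, 1.386, -0.21], TCP at [232.263, 525.985, 233.301] pointing down, gripper open.
Joint ranges: [-2.91, 2.91], [-0.94, 2.29], [0.18, 2.7], [-1.29, 4.43], [0.17, 2.64], [-3, 3]. Speed limits (rad/s): [2.57, 2.57, 3.14, 3.14, 3.14, 3.14].

INTERFACE

Orientations are given as a unit quaternion [w, x, y, z].
In Python, from cell import manip gives the robot as it stands.
- The arm moves only by the shell command python3 -m inch 'ROWS' [OPENING] [FORCE]. ROWS is text: rows parted by semicolons, each of 4 numbers parted by spaces: the shift along the tool's x, y, z in cm, then the turn about the tool's z in rad. In form: dx dy dz spin; .... A call has exactly 10 rows; each row is the pose to reach, as a shift and turn from the pose commanded when the call began, along the tool's axes at that moment; what a row does not reach only later rows make up. A row lasts 1/10 s, in which the tool goes at most 50 mm and 8.59 degrees, less where a joint would pass 70% of its speed; a pose out of reach is approached as far as the arm can. A call with a gripper value outside its range is refused whole. OPENING is the finger opening in cm, from 0 to 9.19, set as the call begins (- or left out, the last holds). The fingers move at their own pace and stop on an object; FORCE is the grip in N (left out, the last holds). Time passes only in rows, so rows that repeat a pose let the fingers close, or fill a call up. It gives the time, the measured TCP pose, the force, the opening and the grip force at its end, in the units of the state.
- manip.sense(): the state, without advancing time (a new reading comes with each control period).
- manip.camera(name): name is "scene" or "top" or "wrist"; returns a dict with "pixels" (480x640x3 uint8, red, green, blue), "range_z" (480x640 float32, mm along the optical axis (not along the pixel's ray), 0 where there is no reading), "fx", "fy", "cx", "cy" (pixels), "R" (3x3) and "t" (3): a world point X has camera coordinates R X + t; the wrist camera has in their place "mount" (4x4, takes a point from camera to tool coordinates, whose origin is the TCP and whose axes are the flange's). Camera axes: x right, y down, z forward; pixel columns grow to the right and rows downward; lengths in mm; the calibration is good to about 2 mm. A picture is of the moment at which its call begins: read the wrist's pose just before it.
- manip.finish_job(): hands the job in; it is judged then, once.
The state is a dict: "time": time; "joints": joint angles; "joint_velocities": joint speeds; "joint_torque": joint torques, N m; "ee_pos": TCP position; "eef_rot": TCP orientation; "force": force on the tool from outside, world axes, zero at the start; "wrist_torque": the same for the moment, N m; "width": finger opening in mm; "finger_force": force on a finger pad.
Only numpy, scipy, OpenCV 4.12 (cv2) and the standard library are available. Lean on these libraries where they do the work, as an engineer would, in place of code of your own. Each camera call takes 0.05 s, during which the arm holds its last target. There are 200 camera calls.

## Working session

There is one attempt and no reset: what is moved stays moved. The work goes in short steps, Python scripts to look and compute and a shell command to move; the robot and the scene stay as the last step left them, time stands still between calls to the robot, and variables do not carry over. Pictures are saved under pics/ and viewed, at most 10 in all, crops included, and the job is handed in when it is done.

```bash
mkdir -p pics; ls; python3 - <<'E'
from cell import manip
import cv2,pickle
s=manip.sense();print(s)
for n in ("top","scene"):
    c=manip.camera(n);pickle.dump(c,open(n+'.pkl','wb'))
    cv2.imwrite(f'pics/{n}.png',c['pixels'][...,::-1]);print(n,c['fx'],c['cx'],c['cy'],c['R'],c['t'])
E
```

```text
pics
{'time': 0.0, 'joints': array([ 9.44892873e-01,  1.59014476e-01,  1.59824536e+00, -8.99657008e-06,
        1.38615470e+00, -2.10119396e-01]), 'joint_velocities': array([-0.00035981, -0.00131115,  0.00106136,  0.00251979, -0.00062695,
        0.00010202]), 'joint_torque': array([-1.72082175e-03, -3.85577774e+01, -3.22112560e+01,  7.00779702e-02,
        3.80495971e-02, -1.14475556e-04]), 'ee_pos': array([231.92769309, 525.51013634, 232.33172171]), 'eef_rot': array([-3.65748862e-04,  2.06396880e-01,  9.78467934e-01, -8.34298089e-04]), 'force': array([-0.30265861, -0.22015268, -0.05864366]), 'wrist_torque': array([-0.01410329,  0.01444786,  0.01297741]), 'finger_force': 0.0, 'width': 91.59820346460737}
top 538.6483597387053 299.01074567387275 240.9715042382993 [[ 7.92771984e-03 -9.99966781e-01  1.89425707e-03]
 [-9.81607685e-01 -8.14348333e-03 -1.90735513e-01]
 [ 1.90744603e-01 -3.47319585e-04 -9.81639636e-01]] [ 117.89083004  521.4209303  1422.87444984]
scene 589.5989735624013 319.1116733216094 250.0018285957716 [[ 0.12676201  0.99179496 -0.01655767]
 [ 0.53164229 -0.08202296 -0.84298796]
 [-0.83742932  0.09805609 -0.53767754]] [-168.16538269 -194.40984621 1860.80203253]
```

View pics/top.png

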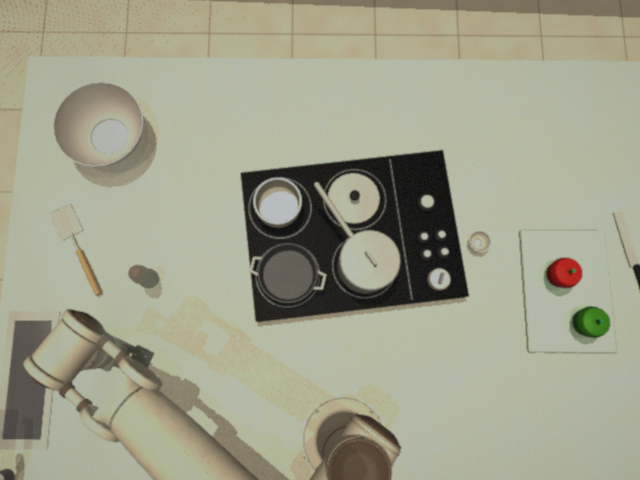

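View pics/scene.png

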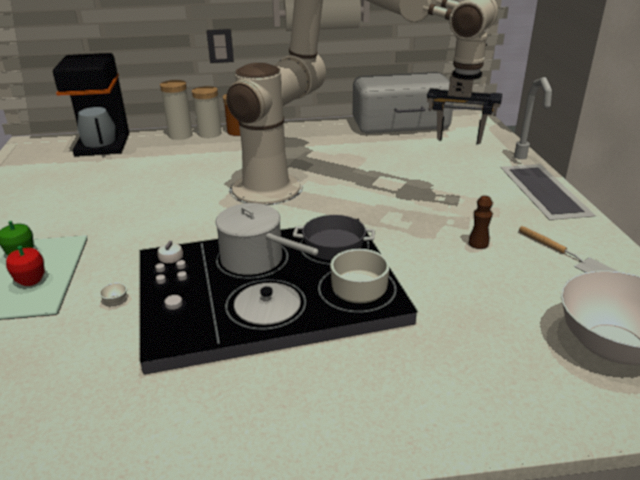

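The top view shows the saucepan (368,262) on the near right ring. The power key is at (428,201). The small keys are at (424,236), (441,234), (427,253) and (445,251), so near right is (445,251). The timer is at (440,279). The scene view agrees.

```bash
cat > h.py <<'E'
import numpy as np,cv2,pickle
from scipy.spatial.transform import Rotation as Ro
def blobs(c,x0,x1,y0,y1,thr=120):
    g=c['pixels'][y0:y1,x0:x1].min(2)
    n,l,st,ce=cv2.connectedComponentsWithStats((g>thr).astype('uint8'))
    return [(a[4],ce[i]+[x0,y0]) for i,a in enumerate(st) if i and a[4]>8]
def cast(c,p,z,R=None,t=None):
    R=c['R'] if R is None else R; t=c['t'] if t is None else t
    d=R.T@np.array([(p[0]-c['cx'])/c['fx'],(p[1]-c['cy'])/c['fy'],1]);o=-R.T@t
    return o+d*(z-o[2])/d[2]
E
python3 - <<'E'
from h import *
np.set_printoptions(precision=1,suppress=True)
for n,b in(("top",(412,452,190,262)),("scene",(148,192,256,312))):
    c=pickle.load(open(n+'.pkl','rb'))
    for a,p in blobs(c,*b): print(n,a,p,cast(c,p,64))
    if n=='top':
        for p in[(242,173),(443,151),(467,295),(257,321)]: print('hob corner',cast(c,p,40))
        print('pan',cast(c,(368,262),158))
from cell import manip
s=manip.sense();w,x,y,z=s['eef_rot'];print(Ro.from_quat([x,y,z,w]).as_matrix())
E
```

```text
top 9 [450.8 192.4] [ 657.5 -295.4   64. ]
top 117 [427.  200.8] [ 633.2 -228.9   64. ]
top 33 [441.5 233.8] [ 540.8 -264.7   64. ]
top 32 [424.  235.7] [ 535.3 -217.    64. ]
top 33 [444.4 251.1] [ 493.3 -270.7   64. ]
top 36 [427.  253.1] [ 487.3 -223.3   64. ]
hob corner [716.5 284.6  40. ]
hob corner [ 786.8 -285.8   40. ]
hob corner [ 377.4 -333.    40. ]
hob corner [303.3 232.8  40. ]
pan [447.1 -51.6 158. ]
scene 17 [168.3 256.4] [ 457.  -253.7   64. ]
scene 25 [180.1 262.6] [ 488.6 -223.6   64. ]
scene 26 [159.4 265.7] [ 494.7 -271.    64. ]
scene 30 [181.5 273.9] [ 536.9 -216.9   64. ]
scene 30 [160.1 277.1] [ 542.5 -264.8   64. ]
scene 120 [172.7 300. ] [ 634.9 -229.    64. ]
[[-0.9  0.4 -0. ]
 [ 0.4  0.9 -0. ]
 [ 0.  -0.  -1. ]]
```

```bash
python3 -m inch '-1 -0.8 -1 0.05; -3 -2.4 -2 0.1; -6 -4.7 -3 0.15; -9.5 -7.4 -3 0.2; -13 -10.2 -3 0.25; -16.8 -13.2 -3 0.3; -20.6 -16.2 -3 0.35; -24.4 -19.1 -3 0.4; -28.2 -22.1 -3 0.45; -32 -25.1 -3 0.5' 0 10
cat > go.py <<'E'
from h import *;import sys
from cell import manip
s=manip.sense();w,x,y,z=s['eef_rot'];R=Ro.from_quat([x,y,z,w]).as_matrix()
T={'p':(634,-229),'k':(494,-271)}[sys.argv[1]]
for tz in (233,110,83): print(tz,(R.T@(np.array([*T,tz])-s['ee_pos'])/10).round(2))
ye=np.arctan2(R[1,1],R[0,1]);print('t',s['time'],'spin',round(ye-0.125,3),'pos',s['ee_pos'].round(1),'tilt',R[:,2].round(4),'F',s['force'].round(2),'w',s['width'],'j',s['joints'].round(2))
E
python3 go.py p
```

```text
time: 1.1
ee_pos: [424.1, 164.6, 264.1]
eef_rot: [0.001, 0.444, 0.896, 0.0]
force: [0.1, 0.0, -0.2]
width: 13.9
finger_force: 0.0
233 [-44.04  -7.13   3.14]
110 [-44.03  -7.15  15.44]
83 [-44.02  -7.15  18.14]
t 1.1 spin 0.525 pos [424.1 164.6 264.1] tilt [ 0.0013 -0.     -1.    ] F [ 0.08  0.04 -0.19] w 13.911168043808294 j [ 0.1  -0.19  1.88 -0.    1.45 -0.55]
```

```bash
python3 -m inch '-4 -0.7 0 0.05; -8.5 -1.4 0 0.1; -13 -2.1 0 0.16; -17.5 -2.8 0 0.22; -22 -3.5 0 0.28; -26.5 -4.2 0 0.34; -31 -5 0 0.4; -35.5 -5.8 0 0.45; -40 -6.5 0 0.49; -43 -7 1 0.52'; python3 -m inch '0 0 0 0;0 0 0 0;0 0 0 0;0 0 0 0;0 0 0 0;0 0 0 0;0 0 0 0;0 0 0 0;0 0 0 0;0 0 0 0'; python3 go.py p
python3 - <<'E'
from cell import manip
import cv2,pickle
s=manip.sense();c=manip.camera('wrist');pickle.dump((s,c),open('w.pkl','wb'))
cv2.imwrite('pics/w1.png',c['pixels'][...,::-1]);print(c['mount'])
E
```

```text
time: 2.1
ee_pos: [630.8, -220.5, 255.3]
eef_rot: [0.002, 0.66, 0.751, 0.0]
force: [-0.5, 0.1, 0.4]
width: 0.6
finger_force: 0.0
time: 3.1
ee_pos: [630.0, -216.5, 253.2]
eef_rot: [-0.0, 0.658, 0.753, -0.0]
force: [-0.3, -0.1, -0.3]
width: 0.5
finger_force: 0.0
233 [-1.29  0.23  2.02]
110 [-1.29  0.23 14.32]
83 [-1.29  0.23 17.02]
t 3.1 spin 0.01 pos [ 630.  -216.5  253.2] tilt [-1.e-04  1.e-04 -1.e+00] F [-0.26 -0.14 -0.34] w 0.45319356347785256 j [-0.51  0.38  1.29 -0.    1.47 -0.65]
[[ 5.74628195e-05 -9.67532057e-01 -2.52748326e-01  7.18669834e+01]
 [ 9.99999998e-01  6.40661687e-05 -1.78962709e-05  4.08241737e-01]
 [ 3.35078327e-05 -2.52748324e-01  9.67532058e-01 -1.50609200e+02]
 [ 0.00000000e+00  0.00000000e+00  0.00000000e+00  1.00000000e+00]]
```

View pics/w1.png

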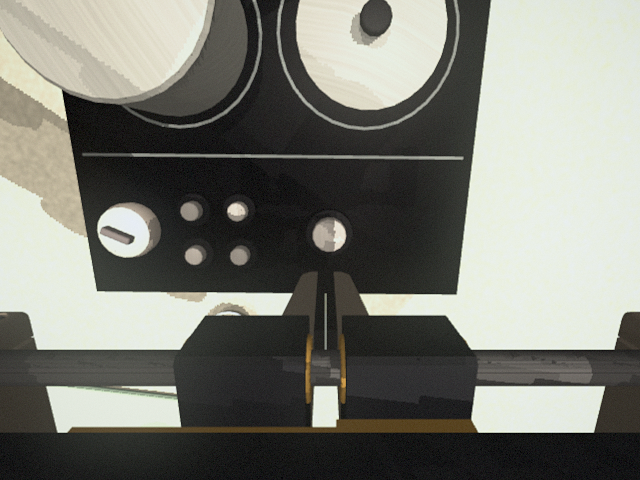

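Wrist view: power key at (329,234), near right key at (195,255), timer (128,230); I check their positions from here.

```bash
python3 - <<'E'
from h import *
s,c=pickle.load(open('w.pkl','rb'));w,x,y,z=s['eef_rot'];R=Ro.from_quat([x,y,z,w]).as_matrix()
M=c['mount'];Rc=(R@M[:3,:3]).T;tc=-Rc@(s['ee_pos']+R@M[:3,3])
for a,p in blobs(c,170,360,190,270,70)+[(0,(329,234)),(0,(195,255))]: print(a,p.round(1) if a else p,cast(c,p,64,Rc,tc).round(1))
E
```

```text
324 [190.3 210.6] [ 492.1 -221.    64. ]
326 [237. 211.] [ 539.3 -215.    64. ]
923 [329.  234.5] [ 635.8 -226.8   64. ]
316 [194.7 254.7] [ 498.3 -267.7   64. ]
294 [239.3 255.2] [ 545.1 -261.8   64. ]
0 (329, 234) [ 635.7 -226.3   64. ]
0 (195, 255) [ 498.7 -267.9   64. ]
```

```bash
sed -i 's/(634,-229)/(635,-228)/;s/(494,-271)/(496,-269.5)/' go.py; python3 -m inch '-0.3 0.1 1.5 0; -0.7 0.2 4 0; -1.1 0.3 7 0; -1.2 0.3 10 0; -1.2 0.3 12.5 0; -1.2 0.3 14.5 0; -1.2 0.3 15.8 0; -1.2 0.3 16.3 0; -1.2 0.3 16.3 0; -1.2 0.3 16.3 0'; python3 go.py p
```

```text
time: 4.15
ee_pos: [635.3, -228.4, 91.5]
eef_rot: [0.001, 0.658, 0.753, 0.0]
force: [-0.6, -0.2, -0.1]
width: 0.3
finger_force: 0.0
233 [ 3.000e-02 -1.000e-02 -1.415e+01]
110 [ 0.05 -0.03 -1.85]
83 [ 0.05 -0.03  0.85]
t 4.15 spin 0.01 pos [ 635.3 -228.4   91.5] tilt [ 0.0017 -0.001  -1.    ] F [-0.64 -0.24 -0.12] w 0.3167788349386663 j [-0.52  0.54  1.41 -0.    1.19 -0.66]
```

```bash
python3 -m inch '0 0 0.4 0; 0 0 0.7 0; 0 0 0.9 0; 0 0 1.1 0; 0 0 1.2 0; 0 0 1.3 0; 0 0 1.4 0; 0 0 1.4 0; 0 0 1.4 0; 0 0 1.4 0'; python3 go.py p | tail -1
```

```text
time: 5.15
ee_pos: [634.9, -228.2, 76.6]
eef_rot: [0.0, 0.658, 0.753, 0.0]
force: [0.3, 0.0, 4.7]
width: 0.8
finger_force: 2.1
t 5.15 spin 0.01 pos [ 634.9 -228.2   76.6] tilt [ 7.e-04 -4.e-04 -1.e+00] F [0.34 0.01 4.7 ] w 0.8336589316279274 j [-0.52  0.56  1.41  0.    1.17 -0.66]
```

```bash
python3 -m inch '0 0 0.1 0; 0 0 0.15 0; 0 0 0.2 0; 0 0 0.25 0; 0 0 0.25 0; 0 0 0.25 0;0 0 0.25 0;0 0 0.25 0;0 0 0.25 0;0 0 0.25 0'; python3 go.py p | tail -1
```

```text
time: 6.15
ee_pos: [635.0, -228.2, 75.0]
eef_rot: [0.0, 0.658, 0.753, 0.0]
force: [-0.9, 0.8, 8.8]
width: 0.3
finger_force: 4.8
t 6.15 spin 0.01 pos [ 635.  -228.2   75. ] tilt [ 6.e-04 -5.e-04 -1.e+00] F [-0.93  0.75  8.78] w 0.25773396348996347 j [-0.52  0.56  1.41 -0.    1.17 -0.66]
```

Fully down at about 9 N. Next I release it and rise.

```bash
python3 -m inch '0 0 -0.4 0; 0 0 -0.9 0; 0 0 -1.5 0; 0 0 -2.5 0; 0 0 -3.5 0; 0 0 -4.3 0; 0 0 -4.8 0; 0 0 -5 0; 0 0 -5 0; 0 0 -5 0'; python3 go.py k
```

```text
time: 7.15
ee_pos: [634.4, -227.9, 123.4]
eef_rot: [-0.0, 0.658, 0.753, -0.0]
force: [0.4, 0.4, -0.2]
width: 0.5
finger_force: 0.0
233 [ -2.26 -14.28 -10.96]
110 [ -2.26 -14.27   1.34]
83 [ -2.26 -14.27   4.04]
t 7.15 spin 0.01 pos [ 634.4 -227.9  123.4] tilt [-7.e-04  4.e-04 -1.e+00] F [ 0.35  0.44 -0.19] w 0.5068174083986184 j [-0.52  0.5   1.39 -0.    1.25 -0.66]
```

```bash
python3 -m inch '-0.2 -1 0 0; -0.5 -3 0 0; -0.9 -6 0 0; -1.4 -9 0 0; -1.9 -12 0 0; -2.2 -13.7 0 0; -2.25 -14.25 0 0; -2.25 -14.25 0.5 0; -2.25 -14.25 1 0; -2.25 -14.25 1 0'; python3 -m inch '0 0 0.5 0; 0 0 1 0; 0 0 1.5 0; 0 0 1.8 0; 0 0 2 0; 0 0 2 0; 0 0 2 0; 0 0 2 0; 0 0 2 0; 0 0 2 0'; python3 go.py k
python3 - <<'E'
from cell import manip
import cv2
c=manip.camera('wrist');cv2.imwrite('pics/w2.png',c['pixels'][...,::-1])
c=manip.camera('scene');cv2.imwrite('pics/s2.png',cv2.resize(c['pixels'][200:350,100:300,::-1],None,fx=4,fy=4))
E
```

```text
time: 8.15
ee_pos: [496.5, -268.7, 112.6]
eef_rot: [-0.001, 0.658, 0.753, 0.0]
force: [-0.8, 0.3, 0.5]
width: 0.5
finger_force: 0.0
time: 9.15
ee_pos: [496.5, -269.6, 94.0]
eef_rot: [0.0, 0.658, 0.753, -0.0]
force: [-0.1, 0.3, -0.1]
width: 0.8
finger_force: 0.0
233 [ 1.00e-02 -5.00e-02 -1.39e+01]
110 [ 0.01 -0.05 -1.6 ]
83 [ 0.01 -0.05  1.1 ]
t 9.15 spin 0.01 pos [ 496.5 -269.6   94. ] tilt [ 2.e-04 -2.e-04 -1.e+00] F [-0.09  0.3  -0.11] w 0.8316981945088133 j [-0.71  0.28  1.75 -0.    1.11 -0.85]
```

View pics/w2.png

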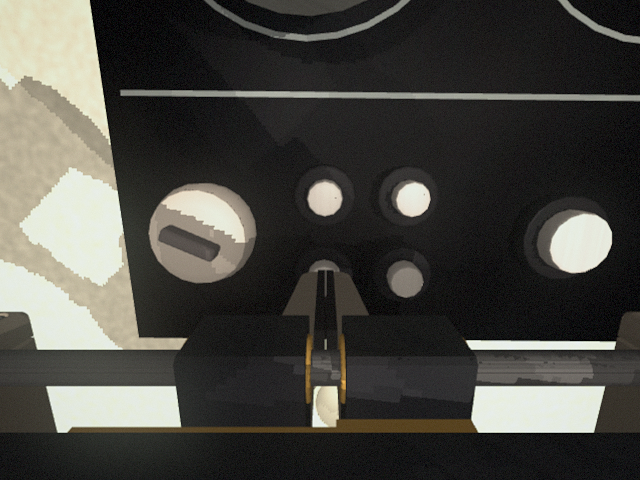

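View pics/s2.png

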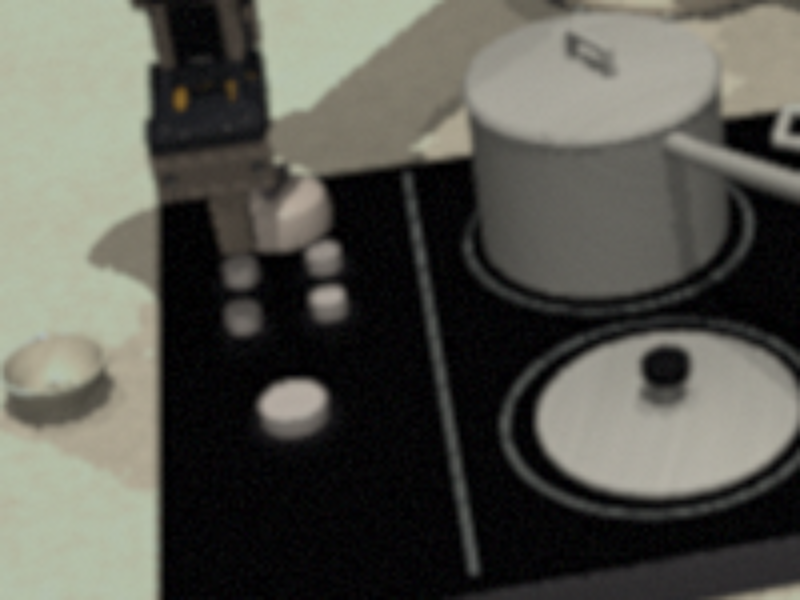

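The wrist view shows the fingertips (325,275) over the near right key, and the power key (580,242) is up again. In the scene crop nothing has moved. Pressing now.

```bash
python3 -m inch '0 0 0.5 0; 0 0 0.9 0; 0 0 1.1 0; 0 0 1.3 0; 0 0 1.45 0; 0 0 1.55 0; 0 0 1.65 0; 0 0 1.7 0; 0 0 1.7 0; 0 0 1.7 0'; python3 go.py k | tail -1
```

```text
time: 10.25
ee_pos: [496.4, -269.5, 76.9]
eef_rot: [-0.0, 0.658, 0.753, -0.0]
force: [-3.5, 1.8, 4.6]
width: 0.7
finger_force: 2.0
t 10.25 spin 0.01 pos [ 496.4 -269.5   76.9] tilt [-1.e-04  0.e+00 -1.e+00] F [-3.55  1.8   4.59] w 0.6907757562457449 j [-0.71  0.31  1.75 -0.    1.08 -0.85]
```

```bash
python3 -m inch '0 0 0.1 0; 0 0 0.15 0; 0 0 0.2 0; 0 0 0.22 0; 0 0 0.22 0; 0 0 0.22 0;0 0 0.22 0;0 0 0.22 0;0 0 0.22 0;0 0 0.22 0'; python3 go.py k | tail -1
```

```text
time: 11.25
ee_pos: [496.6, -269.6, 75.0]
eef_rot: [0.0, 0.658, 0.753, -0.0]
force: [-2.3, 2.6, 6.8]
width: 0.5
finger_force: 3.5
t 11.25 spin 0.01 pos [ 496.6 -269.6   75. ] tilt [ 2.e-04 -2.e-04 -1.e+00] F [-2.28  2.61  6.84] w 0.5390534540474573 j [-0.71  0.31  1.75 -0.    1.08 -0.85]
```

```bash
python3 -m inch '0 0 -0.4 0; 0 0 -0.9 0; 0 0 -1.5 0; 0 0 -3 0; 0 0 -5 0; 0 0 -7.5 0; 0 0 -10.5 0; 0 0 -13.5 0; 0 0 -16 0; 0 0 -18 0'; python3 -m inch '0 0 -0.5 0;0 0 -0.8 0;0 0 -0.8 0;0 0 -0.8 0;0 0 -0.8 0;0 0 -0.8 0;0 0 -0.8 0;0 0 -0.8 0;0 0 -0.8 0;0 0 -0.8 0'
python3 - <<'E'
from cell import manip
import cv2
c=manip.camera('wrist');cv2.imwrite('pics/w3.png',c['pixels'][...,::-1])
E
```

```text
time: 12.25
ee_pos: [496.9, -269.9, 257.7]
eef_rot: [0.002, 0.658, 0.753, 0.0]
force: [0.5, -0.7, -0.1]
width: 0.5
finger_force: 0.0
time: 13.25
ee_pos: [496.5, -269.5, 262.6]
eef_rot: [-0.0, 0.658, 0.753, -0.0]
force: [-0.9, 0.4, 0.1]
width: 0.4
finger_force: 0.0
```

View pics/w3.png

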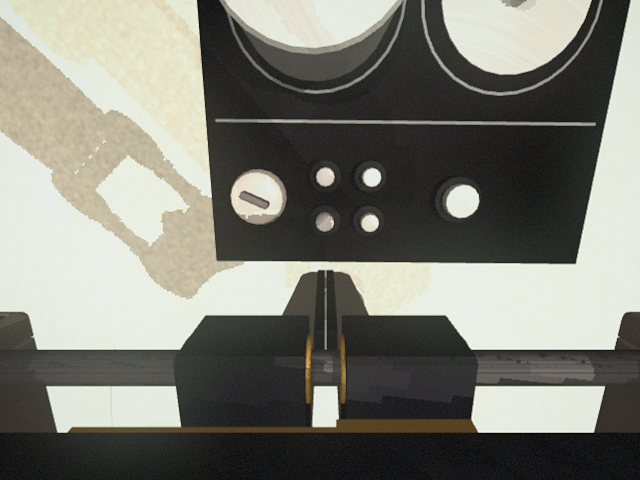

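All keys are up again (near right at (325,221)), the timer is in place at (258,196), and the hand is about 180 mm above the keys.

```bash
python3 -c "from cell import manip; print(manip.finish_job())"
```

```text
the job is handed in; nothing more can be done
None
```

I pressed the large key and let it come up. I then pressed the near right key, for the ring the saucepan stands on. Both went right down (9 N and 7 N at most as read), no other key or object was touched, and I handed the job in at about 13 s with the fingertips about 180 mm above the keys.

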